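# Put away a turned spindle and stack the parts tray on top

### The job

Lay the loose turned spindle that is on the bench flat inside the bottom tray (the one with no divider), beside the spindle already there. Then pick up the plywood tray of the same length and width as the bottom tray, keep its two knobs in it, and lower it gently, without dropping it, squarely onto the bottom tray until all four corner pins are fully home in the sockets, and let go. Leave the smaller tray where it is.

Things in the scene. Friction and masses are not known exactly. Their poses are not given: they have to be found in the camera images.
- base_tray: Bottom tray: open plywood tray fixed to the bench, 200 (x) x 150 (y) x 50 (z) mm, no divider, no pins. Floor 6 mm, walls 8 mm, a 26 x 26 mm post inside each corner, rim high, with a socket in its top. Free inside: 148 mm along x between posts, 134 mm along y between walls. Origin: centre of its underside, on the bench; x along its long side, y along its short side, z up.
- base_socket (a point): One of the bottom tray's four sockets, at x +87, y +62, z +50 mm in its frame (the others at +-87, +-62): a round hole straight down, 14 mm across, 14 mm deep. This point: centre of its mouth, level with the rim. Axes as base_tray.
- tray: The tray to stack: loose, plywood, 200 (x) x 150 (y) x 50 (z) mm without pins, floor 6, walls 8 mm, 0.26 to 0.49 kg. It stands on four corner pins 12 mm long, so its underside is 12 mm above the bench. Origin: centre of its underside (not of the pins' feet); x along its long side, z up. Stacked fully home, its origin is 50 mm above the bottom tray's origin; either way round fits.
- tray_grip (a point): Top middle of that tray's divider, 50 mm above tray's origin, rim high; axes as tray. The divider is a 12 mm thick upright wall along x, end to end; the compartments on either side of it are 61 mm wide and 44 mm deep. Pinched here across y from above, the tray is balanced.
- tray_pin (a point): Tip of one of that tray's four pins, at x +87, y +62, z -12 mm in its frame (the others at +-87, +-62). Each is round, 10 mm across and 12 mm long, tapering over the last 6 mm to 6 mm at the tip.
- small_tray: Smaller tray, not needed: loose, same make, with a divider and pins, but only 150 (x) x 110 (y) x 50 (z) mm; its pins at x +-62, y +-42 mm do not fit the bottom tray. Origin: centre of its underside, 12 mm above the bench; x along its long side.
- spindle: The loose spindle: turned light wood, 120 mm long, about 60 g, with square ends 28 x 28 x 22 mm (it does not roll); between x -30 and +30 mm a plain round bar 20 mm thick, a 27 mm bead at each end of that. Lies on the bench left of centre, near the robot, roughly across the robot's x. Origin: its middle, 14 mm above what it lies on; x along its length.
- stored_spindle: A spindle of the same shape and size, loose, already lying flat in the bottom tray along one long side, about 40 mm from the middle towards the bottom tray's +y; the other half is free. Origin: its middle; x along its length.
- knob0: Small turned wooden knob, 28 mm across and 28 mm high, 25 g, standing loose on the floor of the tray to stack, in one compartment near one end (about x +54, y +37 mm in that tray). Origin: centre of its foot.
- knob1: The same kind of knob in the other compartment near the other end (about x -54, y -37 mm in that tray). Origin: centre of its foot.

How it is judged:
On the way, in this order (a step that is already met when the one before it is completed fails the run):
1. the loose spindle lies flat in the bottom tray, let go (x of spindle in the frame of base_tray between -0.06 and 0.06 m and y of spindle in the frame of base_tray between -0.065 and 0.065 m and z of spindle in the frame of base_tray between 0.01 and 0.03 m and angle between spindle's own x axis and vertical between 1.42 and 1.72 rad and contact force between the fingers and spindle below 0.3 N), for 0.2 s.
2. the tray is fully home on the bottom tray (horizontal distance between tray and base_tray below 0.004 m and z of tray in the frame of base_tray between 0.045 and 0.053 m and angle between the x axis of tray and the x axis of base_tray, either way round below 0.05 rad and angle between the z axis of tray and the z axis of base_tray, either way round below 0.03 rad), for 0.2 s.
At the end, for the whole second after the job is handed in: Big tray home and at rest on the bottom tray: centres within 4 mm, sides within 0.05 rad, underside at most 3 mm above the rim, level within 0.03 rad. Both spindles flat (0.15 rad) inside the bottom tray, both knobs in the big tray, the small tray within 30 mm of its start (all of step 2 and x of spindle in the frame of base_tray between -0.06 and 0.06 m and y of spindle in the frame of base_tray between -0.065 and 0.065 m and z of spindle in the frame of base_tray between 0.01 and 0.03 m and angle between spindle's own x axis and vertical between 1.42 and 1.72 rad and x of stored_spindle in the frame of base_tray between -0.06 and 0.06 m and y of stored_spindle in the frame of base_tray between -0.065 and 0.065 m and z of stored_spindle in the frame of base_tray between 0.01 and 0.03 m and angle between stored_spindle's own x axis and vertical between 1.42 and 1.72 rad and x of knob0 in the frame of tray between -0.1 and 0.1 m and y of knob0 in the frame of tray between -0.075 and 0.075 m and z of knob0 in the frame of tray between 0 and 0.05 m and x of knob1 in the frame of tray between -0.1 and 0.1 m and y of knob1 in the frame of tray between -0.075 and 0.075 m and z of knob1 in the frame of tray between 0 and 0.05 m and linear speed of tray below 0.02 m/s and linear speed of spindle below 0.05 m/s and distance of small_tray from where it was at the start of the episode below 0.03 m); the robot touches nothing.
It fails at once if the small tray is moved more than 30 mm (distance of small_tray from where it was at the start of the episode above 0.03 m).
It fails at once if the tray is dropped onto the bottom tray (faster than 0.35 m/s within 30 mm of seated) (horizontal distance between tray and base_tray below 0.03 m and z of tray in the frame of base_tray below 0.08 m and linear speed of tray above 0.35 m/s).
It fails at once if a knob falls out of the tray (distance between any of knob0, knob1 and tray above 0.14 m).
It also fails if it takes over 64 s, if anything falls off the work surface, if the arm or the gripper's body presses on something with over 40 N, if the wrist force passes 120 N, or if a joint passes its speed limit or range.

### The arm

A 6-joint arm with a two-finger parallel gripper is mounted at the origin on the work surface. World frame = base frame: x ahead of the robot, y to its left, z up, the work surface at z = 0. Lengths are in m, angles in rad, forces in N, time in s.
With the tool pointing down it reaches from about 0.2 to 0.875 m from the base axis. Payload 3.4 kg.
Tool frame: the origin (TCP) lies between the finger pads; the fingertips stand 25 mm ahead of it and the grasp point (between the pads) lies 6 mm ahead of it (r.nose_length is the z of the fingertips in the tool frame, in m); z points along the fingers, y is the line along which they close (so a half turn about z gives the same grasp; the last joint's range is limited). The gripper opens to 94 mm and grips with 3 to 60 N. Pads are 16 mm wide; open, the fingers measure 119 mm over their backs; the gripper's body (75 mm by 177 mm) begins 78 mm behind the grasp point.
Start: joints at [-1.343, 0.276, 1.505, -0, 1.361, -0.121], TCP at [0.197, -0.54, 0.191] pointing down, gripper open.
Joint ranges: [-2.89, 2.89], [-0.75, 2.08], [0.22, 2.7], [-1.18, 4.32], [0.11, 2.71], [-2.7, 2.7]. Speed limits (rad/s): [2.57, 2.57, 3.14, 3.14, 3.14, 3.14].

### API

Orientations are given as a unit quaternion [w, x, y, z].
In Python, from plant import r, gripper_to, inverse_kinematics, vision, models, telemetry gives the robot as it stands. Calls block until the motion is done:
- r.move_to(position, orientation): joint-space move of the TCP to a pose.
- r.move_l(position, rot=None, vel=0.15, guard=None): straight line of the TCP; rot=None keeps the orientation; vel is the mean speed in m/s. With guard (N) it stops when the force on the tool has changed by that much, and returns True; else False.
- r.movej(angles): joint-space move.
- gripper_to(opening, f_grip=None): finger opening in m; f_grip is the grip in N (None keeps the last); returns when the fingers have stopped.
- r.hold(seconds).
- inverse_kinematics(position, orientation): joint angles nearest the present ones, or None.
- vision.snapshot(name): name is "scene" or "side" or "wrist"; returns the picture (384x512x3 uint8, red, green, blue); there is no depth.
- vision.get_calibration(name): a dict with "fx", "fy", "cx", "cy" (pixels), "position" and "orientation" of the camera in the world. Camera axes: x right, y down, z forward; pixel columns grow to the right and rows downward; lengths in m; the calibration is good to about 2 mm. A picture is of the moment at which its call begins: read the wrist's pose just before it. get_calibration takes no time and is no camera call; for the wrist camera it gives the pose at the moment of the call.
A pose or a line that the arm cannot do raises r.PlanningError and nothing moves.
- r.sign_off(): hands the job in; it is judged then, once.
Trained networks look in the newest picture that a camera, given by its name, has taken for a name from the list of things; names that differ only in an ending like _2 or _b are one class to them, and where a whole thing is asked for, a point or a joint stands for the part that bears it (a point fixed in the world has none). Each returns a list of dicts, best first, with "score" (0 to 1); they miss things now and then, are a little off and sometimes report something else, mostly with a low value. They report only what shows in the picture. A call takes as long as a camera call.
- models.boxes_of(thing, camera): "at" ([x, y, z] in m, in world coordinates, good to about 4 mm: the middle of the surface that is visible of it).
- models.regions_of(thing, camera): "pixels" (384x512 bool, what is visible of it).
- models.mark_of(thing, camera): "at" ([x, y, z] in m, in world coordinates, good to about 4 mm: a listed point, or the origin of a listed thing).
Readings, each from a call of its own:
- telemetry.current_t(): time.
- telemetry.current_joints(): joint angles.
- telemetry.current_dq(): joint speeds.
- telemetry.current_joint_efforts(): joint torques, N m.
- telemetry.current_ee_pos(): TCP position.
- telemetry.current_tool_rot(): TCP orientation.
- telemetry.current_wrist_force(): force on the tool from outside, world axes, zero at the start.
- telemetry.current_torque(): the same for the moment, N m.
- telemetry.current_opening(): finger opening in m.
- telemetry.current_finger_force(): force on a finger pad.
Only numpy, scipy, OpenCV 4.12 (cv2) and the standard library are available. Lean on these libraries where they do the work, as an engineer would, in place of code of your own. Each camera call takes 0.05 s, during which the arm holds its last target. There are 200 camera calls.

## Working session

There is one attempt and no reset: what is moved stays moved. The work goes in short steps, each a Python script; the robot and the scene stay as the last script left them, time stands still between calls to the robot, and variables do not carry over. Pictures are saved under pics/ and viewed, at most 10 in all, crops included, and the job is handed in when it is done.

```bash
mkdir -p pics; ls
python3 - <<'E'
from plant import r, vision, models, telemetry
import cv2, numpy as np
a=[]
for c in ("scene","side"):
    im=vision.snapshot(c); a.append(im)
    k=vision.get_calibration(c); print(c,{q:np.round(v,3) for q,v in k.items()})
    for t in ("base_tray","base_socket","tray","tray_grip","tray_pin","small_tray","spindle","stored_spindle","knob0","knob1"):
        print(t,[(np.round(d["at"],3).tolist(),round(d["score"],2)) for d in models.mark_of(t,c)][:5])
cv2.imwrite("pics/a.png",cv2.resize(a[0][:,:,::-1],(800,600)))
cv2.imwrite("pics/b.png",cv2.resize(a[1][:,:,::-1],(800,600)))
print(telemetry.current_t(), telemetry.current_tool_rot())
E
```

```text
pics
scene {'fx': np.float64(381.575), 'fy': np.float64(381.575), 'cx': np.float64(255.445), 'cy': np.float64(191.791), 'position': array([ 1.116, -0.551,  0.61 ]), 'orientation': array([-0.431,  0.819,  0.331, -0.181])}
base_tray [([0.671, 0.377, 0.046], 0.37)]
base_socket [([0.645, -0.347, -0.0], 0.73), ([0.672, 0.376, 0.044], 0.62), ([0.544, -0.098, 0.008], 0.33)]
tray [([0.55, -0.4, 0.012], 0.97), ([0.549, -0.401, 0.062], 0.64)]
tray_grip [([0.546, -0.4, 0.063], 0.6), ([0.586, 0.318, 0.001], 0.2)]
tray_pin []
small_tray [([0.545, -0.101, 0.01], 0.79)]
spindle [([0.396, 0.215, 0.014], 0.62)]
stored_spindle [([0.588, 0.361, 0.02], 0.86)]
knob0 [([0.61, -0.366, 0.017], 0.64), ([0.495, -0.429, 0.016], 0.51)]
knob1 [([0.61, -0.366, 0.017], 0.64), ([0.495, -0.429, 0.016], 0.51)]
side {'fx': np.float64(447.19), 'fy': np.float64(447.19), 'cx': np.float64(252.647), 'cy': np.float64(188.963), 'position': array([ 0.302, -1.049,  1.015]), 'orientation': array([-0.41 ,  0.905, -0.101,  0.043])}
base_tray [([0.587, 0.317, -0.003], 0.72)]
base_socket [([0.671, 0.376, 0.052], 0.7)]
tray [([0.546, -0.4, 0.011], 0.63), ([0.554, -0.4, 0.063], 0.34)]
tray_grip [([0.551, -0.399, 0.064], 0.76)]
tray_pin [([0.642, -0.348, 0.007], 0.92)]
small_tray [([0.542, -0.1, 0.012], 0.7)]
spindle [([0.398, 0.213, 0.018], 0.63), ([0.497, -0.428, 0.021], 0.4)]
stored_spindle [([0.587, 0.36, 0.015], 0.6)]
knob0 [([0.497, -0.427, 0.019], 0.55), ([0.61, -0.36, 0.02], 0.53)]
knob1 [([0.497, -0.427, 0.019], 0.55), ([0.61, -0.36, 0.02], 0.53)]
1.1 [ 2.43618012e-05  9.84832378e-01  1.73508464e-01 -1.88140542e-05]
```

View pics/a.png

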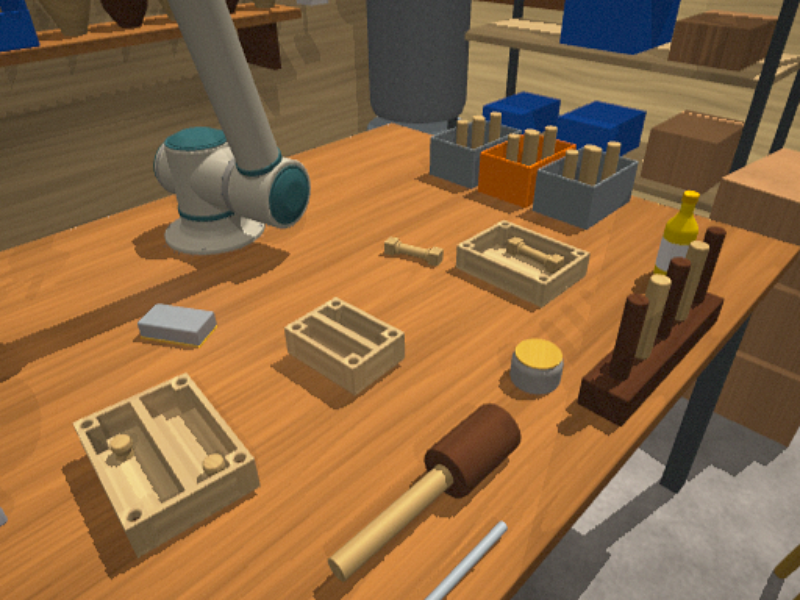

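View pics/b.png

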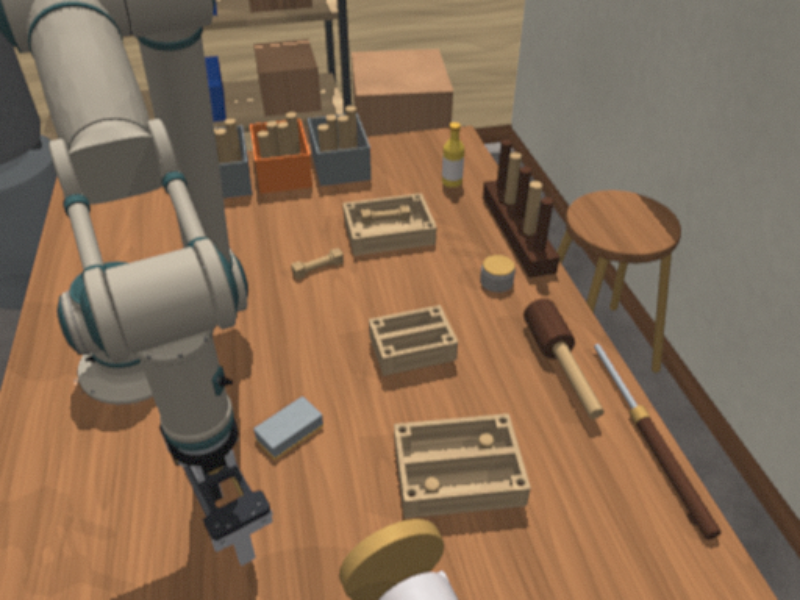

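```bash
cat > h.py <<'E'
from plant import r, gripper_to, inverse_kinematics, vision, models, telemetry
import cv2, numpy as np
from scipy.spatial.transform import Rotation as R
def Q(y): return [0,np.cos(y/2),np.sin(y/2),0]
def P(k):  # world->pixel projection matrix
    q=np.array(k["orientation"]); Rw=R.from_quat(q[[1,2,3,0]]).as_matrix()
    K=np.array([[k["fx"],0,k["cx"]],[0,k["fy"],k["cy"]],[0,0,1]])
    return K@np.hstack([Rw.T,-(Rw.T@np.array(k["position"]))[:,None]])
def rect(im,k,h,c,half=0.14,s=2000.,interp=cv2.INTER_LINEAR):
    """top view of plane z=h about c; col=(x-c0+half)*s, row=(c1+half-y)*s"""
    M=P(k); H=np.c_[M[:,0],M[:,1],M[:,2]*h+M[:,3]]
    A=np.array([[1/s,0,c[0]-half],[0,-1/s,c[1]+half],[0,0,1]])
    n=int(2*half*s)
    return cv2.warpPerspective(im,H@A,(n,n),flags=interp|cv2.WARP_INVERSE_MAP)
def px2w(p,c,half=0.14,s=2000.): return np.array([p[0]/s+c[0]-half,c[1]+half-p[1]/s])
E
python3 - <<'E'
from h import *
tiles=[]
def look(pos,things,h,c,yaw=0):
    r.move_to(pos,Q(yaw)); r.hold(0.3)
    k=vision.get_calibration("wrist"); im=vision.snapshot("wrist")
    print(np.round(k["position"],3),np.round(k["orientation"],3), telemetry.current_t())
    for t in things: print(t,[(np.round(d["at"],4).tolist(),round(d["score"],2)) for d in models.mark_of(t,"wrist")][:5])
    tiles.append(im); n=len(tiles); np.savez(f"v{n}.npz",im=im,**k)
    return im,k
look([0.5,-0.4,0.33],["tray","tray_grip","tray_pin","knob0","base_socket"],.062,(.55,-.4))
im,k=look([0.47,0.28,0.33],["base_tray","base_socket","stored_spindle","spindle"],.05,(.587,.317))
for g in models.regions_of("spindle","wrist")[:3]:
    m=rect(g["pixels"].astype(np.uint8)*255,k,.014,(.397,.214),half=.1)
    (x,y),wh,a=cv2.minAreaRect(cv2.findNonZero(m)) if m.any() else ((0,0),0,0)
    print("sp",g["score"],px2w((x,y),(.397,.214),.1),wh,a)
cv2.imwrite("pics/c.png",np.hstack([cv2.resize(t,(400,300)) for t in tiles])[:,:,::-1])
E
```

```text
[ 0.574 -0.4    0.523] [-0.092 -0.7    0.702  0.092] 2.8083
tray [([0.5503, -0.4003, 0.0128], 0.65)]
tray_grip [([0.5517, -0.3994, 0.0573], 0.88)]
tray_pin [([0.6411, -0.3472, 0.0002], 0.85), ([0.5446, -0.0982, 0.0083], 0.36)]
knob0 [([0.6094, -0.364, 0.0171], 0.62), ([0.4927, -0.4293, 0.0174], 0.48)]
base_socket []
[0.545 0.28  0.524] [-0.092 -0.701  0.702  0.092] 5.825
base_tray [([0.5886, 0.3138, -0.0005], 0.63)]
base_socket [([0.6748, 0.3801, 0.0495], 0.83)]
stored_spindle [([0.584, 0.3586, 0.0232], 0.73)]
spindle [([0.3971, 0.2147, 0.0116], 0.56)]
sp 0.77 [0.39488686 0.21480879] (66.90365600585938, 262.43701171875) 72.4602279663086
```

View pics/c.png

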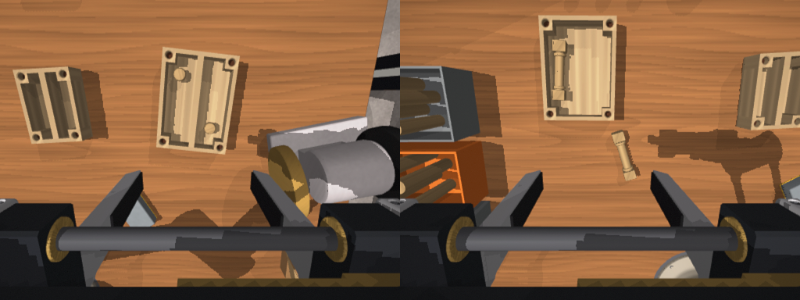

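Run:
```python
from h import *
out=[]
for n,h,c in ((1,.062,(.55,-.4)),(2,.05,(.587,.317))):
    d=np.load(f"v{n}.npz"); m=rect(d["im"],d,h,c)
    g=cv2.GaussianBlur(cv2.cvtColor(m,cv2.COLOR_RGB2GRAY),(0,0),2)
    o=m.copy()
    for (x,y,rr) in (cv2.HoughCircles(g,cv2.HOUGH_GRADIENT,1,60,param1=60,param2=10,minRadius=11,maxRadius=18)[0][:14]):
        print(n,px2w((x,y),c).round(4),rr); cv2.circle(o,(int(x),int(y)),int(rr),(255,0,0),1)
    out.append(cv2.resize(o,(400,400)))
cv2.imwrite("pics/d.png",np.hstack(out)[:,:,::-1])
```

```text
1 [ 0.6293 -0.4682] 14.0
1 [ 0.4708 -0.3258] 14.1
1 [ 0.6433 -0.3457] 14.0
1 [ 0.4568 -0.4488] 13.4
1 [ 0.6092 -0.3637] 17.4
1 [ 0.5013 -0.4252] 15.2
1 [ 0.4788 -0.5142] 12.1
2 [0.4988 0.2567] 13.2
2 [0.6728 0.3792] 14.3
2 [0.6718 0.2552] 14.4
2 [0.4998 0.3802] 14.4
2 [0.6098 0.3558] 12.7
2 [0.5603 0.3608] 12.7
```

View pics/d.png

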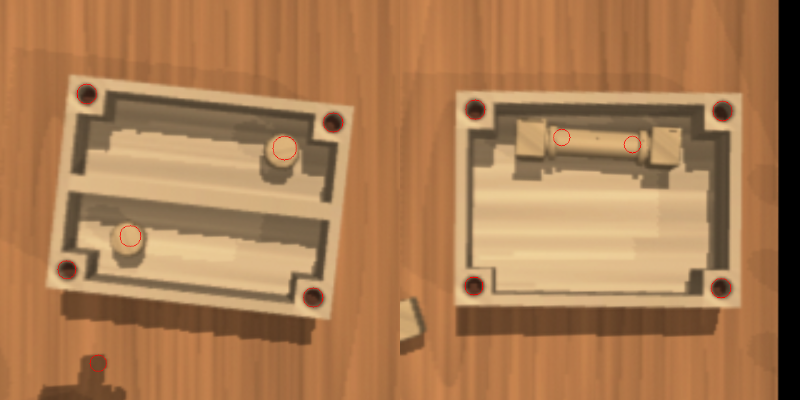

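Run:
```python
from h import *
k=vision.get_calibration("side"); M=P(k)
H=np.linalg.inv(M[:,[0,1,3]])
for p in ((258,196),(312,187),(320,183),(369,177)):
    w=H@[p[0]*.64,p[1]*.64,1]; print("bin foot",p,(w[:2]/w[2]).round(3))
y=np.radians(17.5); s=[.396,.2148]
r.move_to([*s,.12],Q(y)); gripper_to(.06,15)
r.move_l([*s,.0285],vel=.12); gripper_to(0.0,15); print(telemetry.current_opening(),telemetry.current_finger_force())
r.move_l([*s,.15],vel=.2); print(telemetry.current_opening(),telemetry.current_t())
```

```text
bin foot (258, 196) [0.285 0.547]
bin foot (312, 187) [0.429 0.558]
bin foot (320, 183) [0.453 0.573]
bin foot (369, 177) [0.587 0.573]
0.00045067576936696954 0.0
0.0005652546695347107 10.3667
```

Run:
```python
from h import *
gripper_to(.06,15); 
p=telemetry.current_ee_pos(); print(p,telemetry.current_tool_rot())
k=vision.get_calibration("wrist"); im=vision.snapshot("wrist"); s=vision.snapshot("side")
print([(np.round(d["at"],4),d["score"]) for d in models.mark_of("spindle","wrist")],[(np.round(d["at"],4),d["score"]) for d in models.mark_of("spindle","side")])
np.savez("v3.npz",im=im,**k)
cv2.imwrite("pics/e.png",np.hstack([cv2.resize(im,(400,300)),cv2.resize(s[110:230,140:300],(400,300))])[:,:,::-1])
```

```text
[0.39600783 0.21481018 0.15003076] [-1.64360907e-05  9.88363033e-01  1.52113489e-01  3.96616867e-05]
[(array([0.3953, 0.2157, 0.0131]), 0.97)] [(array([0.3975, 0.2139, 0.0184]), 0.52), (array([0.5891, 0.316 , 0.002 ]), 0.22)]
```

View pics/e.png

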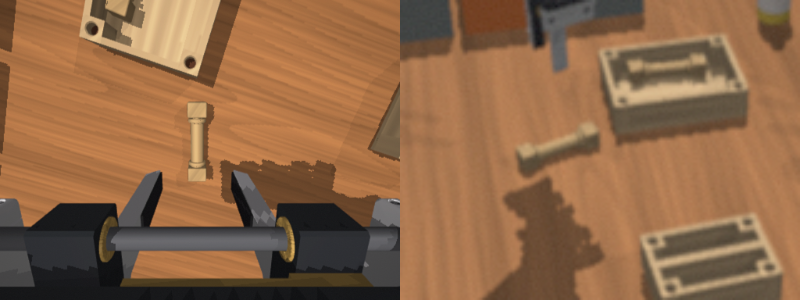

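Run:
```python
from h import *
for n in("side","wrist","scene"):
    M=P(vision.get_calibration(n))
    for p in ((.396,.2148,.125),(.396,.2148,.014)):
        q=M@[*p,1]; print(n,p,(q[:2]/q[2]).round(1))
print(telemetry.current_joints(),telemetry.current_opening())
s=vision.snapshot("scene"); cv2.imwrite("pics/f.png",cv2.resize(s[60:220,140:400],(780,480))[:,:,::-1])
```

```text
side (0.396, 0.2148, 0.125) [200.2 142.8]
side (0.396, 0.2148, 0.014) [202.8 168.2]
wrist (0.396, 0.2148, 0.125) [252.4 211.8]
wrist (0.396, 0.2148, 0.014) [252.1 181.7]
scene (0.396, 0.2148, 0.125) [264.2 128.3]
scene (0.396, 0.2148, 0.014) [264.1 160.6]
[ 3.42340702e-01  1.17371706e-01  1.82050683e+00 -1.52780056e-05
  1.20365862e+00  1.60769190e+00] 0.06027315897722615
```

View pics/f.png

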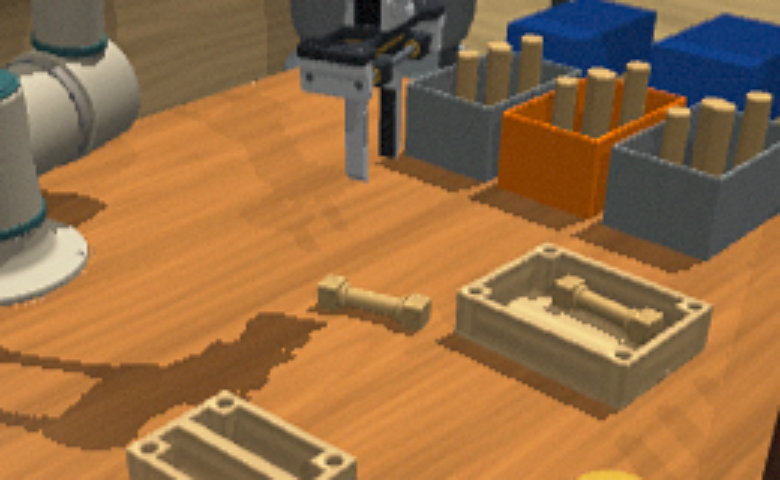

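Run:
```python
from h import *
print(r.nose_length,telemetry.current_wrist_force())
r.move_l([.42,.12,.08],vel=.25)
print(r.move_l([.42,.12,-.03],vel=.04,guard=4), telemetry.current_ee_pos(),telemetry.current_wrist_force())
r.move_l([.42,.12,.1],vel=.2); print(telemetry.current_t())
```

```text
0.025 [-0.6021857   0.14209778  0.03298613]
True [ 0.4200073   0.12000942 -0.0140599 ] [-0.17234456  0.39182686  6.41284672]
15.0583
```

Run:
```python
from h import *
y=np.radians(17.5); s=[.396,.2148]
r.move_to([*s,.08],Q(y))
print(r.move_l([*s,-.010],vel=.1,guard=8)); gripper_to(0.0,15); print(telemetry.current_opening(),telemetry.current_finger_force())
r.move_l([*s,.09],vel=.2); o=telemetry.current_opening(); print(o)
if o>.012:
    p=[.5858,.293]
    r.move_l([*p,.09],rot=Q(0),vel=.2)
    print(r.move_l([*p,-.0035],vel=.08,guard=4),telemetry.current_ee_pos())
    gripper_to(.036); r.hold(.2); r.move_l([*p,.12],vel=.15)
    k=vision.get_calibration("wrist"); im=vision.snapshot("wrist"); vision.snapshot("side")
    for t in("spindle","stored_spindle"): print(t,[[(np.round(d["at"],4),round(d["score"],2)) for d in models.mark_of(t,c)] for c in("wrist","side")])
    cv2.imwrite("pics/g.png",im[:,:,::-1])
print(telemetry.current_t())
```

```text
False
0.019885510087005648 14.999958872795105
0.019669945714980652
True [ 0.58525263  0.29278667 -0.00390878]
spindle [[(array([0.5843, 0.2951, 0.0201]), 0.94)], [(array([0.5877, 0.2962, 0.0237]), 0.69)]]
stored_spindle [[(array([0.5836, 0.3593, 0.0236]), 0.65), (array([0.6715, 0.3815, 0.0513]), 0.4)], [(array([0.5894, 0.3606, 0.0157]), 0.47)]]
22.2417
```

View pics/g.png

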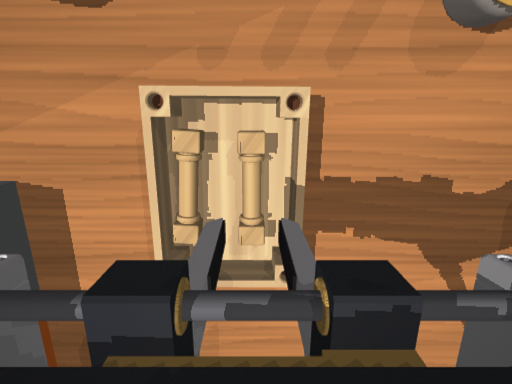

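Run:
```python
from h import *
y=np.radians(-6.5); s=[.5501,-.3980]
r.move_l([*s,.12],rot=Q(y),vel=.35); gripper_to(.05)
print(r.move_l([*s,.012],vel=.12,guard=8)); gripper_to(0.0,45); print(telemetry.current_opening(),telemetry.current_finger_force())
r.hold(.1)
k=vision.get_calibration("wrist"); im=vision.snapshot("wrist"); np.savez("v5.npz",im=im,**k)
print(telemetry.current_ee_pos(),telemetry.current_t())
c=(.55,-.4); m=rect(im,k,.062,c)
g=cv2.GaussianBlur(cv2.cvtColor(m,cv2.COLOR_RGB2GRAY),(0,0),2)
for (u,v,rr) in cv2.HoughCircles(g,cv2.HOUGH_GRADIENT,1,60,param1=60,param2=10,minRadius=11,maxRadius=18)[0][:10]:
    print(px2w((u,v),c).round(4),rr); cv2.circle(m,(int(u),int(v)),int(rr),(255,0,0),1)
cv2.imwrite("pics/i.png",np.hstack([cv2.resize(im,(400,300)),cv2.resize(m,(400,300))])[:,:,::-1])
```

```text
False
0.011498196396192243 44.99977648258209
[ 0.55013215 -0.39813754  0.01211068] 26.6917
[ 0.6433 -0.3457] 14.4
[ 0.6298 -0.4678] 14.5
[ 0.6113 -0.3702] 17.4
[ 0.5858 -0.3877] 11.6
[ 0.4773 -0.4728] 15.2
[ 0.5688 -0.4608] 15.0
```

View pics/i.png

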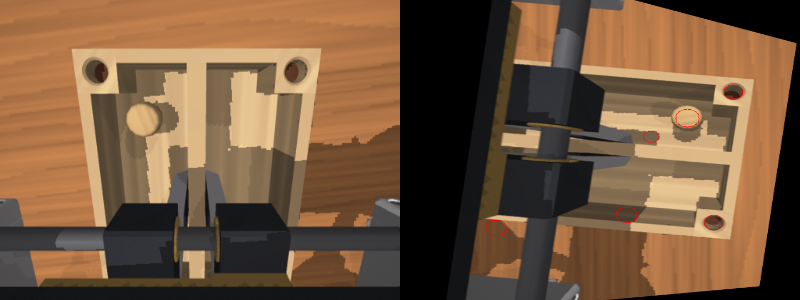

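Run:
```python
from h import *
e=telemetry.current_ee_pos()
r.move_l([e[0],e[1],.15],vel=.12); print(telemetry.current_opening(),telemetry.current_wrist_force())
p=[.5858,.3168]
r.move_l([*p,.15],rot=Q(np.radians(-.4)),vel=.2)
r.move_l([*p,.068],vel=.1); r.hold(.2); print(telemetry.current_ee_pos(),telemetry.current_wrist_force())
print(r.move_l([*p,.0495],vel=.025,guard=10),telemetry.current_ee_pos(),telemetry.current_wrist_force(),telemetry.current_torque(),telemetry.current_t())
```

```text
0.011682671495704644 [ 0.21306296  0.05690134 -4.04737775]
[0.58632304 0.31699815 0.06888152] [-2.28500637e-03 -7.65676118e-03 -4.32869142e+00]
False [0.58556094 0.31667531 0.05016118] [-3.48640288 -2.52597962  3.49949867] [-0.14888169  0.42621417 -0.02253566] 33.775
```

Run:
```python
from h import *
p=[.5858,.3168]
print(r.move_l([*p,.0475],vel=.02,guard=12),telemetry.current_ee_pos(),telemetry.current_wrist_force())
gripper_to(.03); r.hold(.2); r.move_l([*p,.14],vel=.12)
r.move_l([.49,.3168,.26],vel=.2); r.hold(.2)
k=vision.get_calibration("wrist"); im=vision.snapshot("wrist"); s=vision.snapshot("scene");vision.snapshot("side")
for t in("tray","tray_grip","knob0","small_tray"): print(t,[[(np.round(d["at"],4).tolist(),round(d["score"],2)) for d in models.mark_of(t,c)][:2] for c in("wrist","side","scene")])
c=(.587,.317); m=rect(im,k,.1,c)
g=cv2.GaussianBlur(cv2.cvtColor(m,cv2.COLOR_RGB2GRAY),(0,0),2)
for (u,v,rr) in cv2.HoughCircles(g,cv2.HOUGH_GRADIENT,1,60,param1=60,param2=10,minRadius=11,maxRadius=18)[0][:10]: print(px2w((u,v),c).round(4),rr)
cv2.imwrite("pics/j.png",np.hstack([cv2.resize(im,(400,300)),cv2.resize(s[100:220,250:410],(400,300))])[:,:,::-1])
print(telemetry.current_t())
```

```text
False [0.58559873 0.31668397 0.05009163] [-4.2652475  -2.02465305 12.84454833]
tray [[([0.5883, 0.3136, 0.0493], 0.68)], [([0.5837, 0.3119, 0.0507], 0.91)], [([0.587, 0.3171, 0.0496], 0.97)]]
tray_grip [[([0.5882, 0.3181, 0.1006], 0.79)], [([0.5878, 0.3153, 0.1031], 0.6)], [([0.5848, 0.3147, 0.103], 0.88)]]
knob0 [[([0.6385, 0.3565, 0.0557], 0.89), ([0.536, 0.2828, 0.0537], 0.72)], [([0.5883, 0.3195, 0.1006], 0.72)], []]
small_tray [[([0.5868, 0.3172, 0.0504], 0.22)], [([0.5431, -0.0986, 0.0119], 0.96)], [([0.5426, -0.0992, 0.0084], 0.8)]]
[0.6718 0.2552] 13.8
[0.6728 0.3792] 14.4
[0.4993 0.3797] 13.6
[0.4978 0.2562] 14.0
[0.5368 0.2857] 17.4
[0.6348 0.3538] 17.4
37.525
```

View pics/j.png

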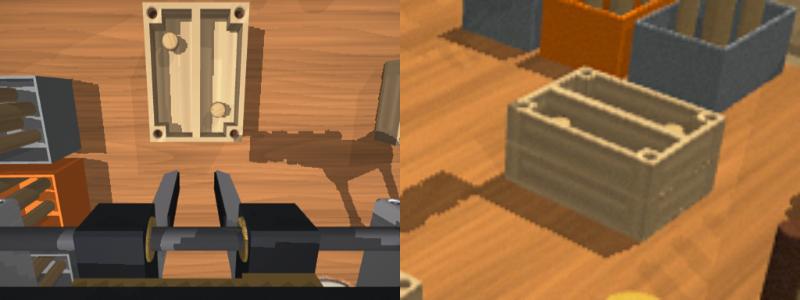

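The pictures show the tray flush on the bottom tray, with both knobs in it. Its sockets measure within 1 mm of the base's, and the pressing height did not change, so it is home.

```bash
python3 -c "
from plant import r
print(r.sign_off())"
```

```text
the job is handed in; nothing more can be done
None
```

The job is handed in at about 38 s of the 64 s limit, and no verdict came back: the loose spindle lies flat beside the stored one, the big tray is fully seated and released on the bottom tray with both knobs in it, and the small tray was not touched.

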